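# Snap the cover of a wiring enclosure shut all round

## Robot

A 6-joint arm with a two-finger parallel gripper is mounted at the origin on a cart in front of the work surface, level with it; the furniture and walls round the work are solid. World frame = base frame: x ahead of the robot, y to its left, z up, the work surface at z = 0. Lengths are in m, angles in rad, forces in N, time in s.
With the tool pointing down it reaches from about 0.35 to 0.925 m from the base axis. Payload 6.4 kg.
Tool frame: the origin (TCP) lies on the centre line of the jaws, within the pads' length; the fingertips stand 22 mm ahead of it and the grasp point (between the pads) lies 3 mm ahead of it (arm.nose_length is the distance from the TCP to the fingertips, in m); z points along the fingers, y is the line along which they close (so a half turn about z gives the same grasp; the last joint's range is limited). The gripper opens to 94 mm and grips with 3 to 60 N. Pads are 16 mm wide; open, the fingers measure 119 mm over their backs; the gripper's body (75 mm by 177 mm) begins 78 mm behind the grasp point.
Start: joints at [1.171, 0.245, 1.558, -0, 1.339, -0.174], TCP at [0.146, 0.634, 0.227] pointing down, gripper open.
Joint ranges: [-3.13, 3.13], [-1.02, 2.26], [0.13, 2.54], [-0.95, 4.09], [0.21, 2.88], [-2.74, 2.74]. Speed limits (rad/s): [2.57, 2.57, 3.14, 3.14, 3.14, 3.14].

## Interface

Orientations are given as [roll, pitch, yaw] about the fixed x, y, z axes, in that order (R = Rz(yaw) Ry(pitch) Rx(roll)).
In Python, from cell import arm gives the robot as it stands. The module is installed in compiled form; this text tells all that it offers.
- The arm moves only by the tool arm_command, never from a script. Its argument "series" is a list of rows, each a list of 4 numbers: the shift along the tool's x, y, z in m, then the turn about the tool's z in rad. In form: [[x, y, z, spin], ...]. A call has exactly 10 rows; each row is the pose to reach, as a shift and turn from the pose commanded when the call began, along the tool's axes at that moment; what a row does not reach only later rows make up. A row lasts 1/12 s, in which the tool goes at most 41.7 mm and 7.16 degrees, less where a joint would pass 70% of its speed; a pose out of reach is approached as far as the arm can. A call with a gripper value outside its range is refused whole. "fingers" is the finger opening in m, from 0 to 0.094, set as the call begins (left out, the last holds). The fingers move at their own pace and stop on an object; the grip force is fixed at half the most. Time passes only in rows, so rows that repeat a pose let the fingers close, or fill a call up. It gives the time, the measured TCP pose, the force, the opening and the grip force at its end, in the units of the state.
- arm.read_state(): the state, without advancing time (a new reading comes with each control period).
- arm.read_camera(name): name is "side" or "top"; returns a dict with "img" (480x640x3 uint8, red, green, blue), "range_z" (480x640 float32, m along the optical axis (not along the pixel's ray), 0 where there is no reading), "K" (3x3 intrinsics, pixels), "camera_from_world" (4x4, takes a point from world to camera coordinates). Camera axes: x right, y up, looking along -z (the intrinsics and any distortion apply to the point x, -y, -z); pixel columns grow to the right and rows downward; lengths in m; the calibration is good to about 2 mm. A picture is of the moment at which its call begins.
- arm.finish_job(): hands the job in; it is judged then, once.
Trained networks look in a picture, given as the dict that the camera call returned (one of the last four; its "shot" number tells which), for a name from the list of things; names that differ only in an ending like _2 or _b are one class to them, and where a whole thing is asked for, a point or a joint stands for the part that bears it (a point fixed in the world has none). Each returns a list of dicts, best first, with "score" (0 to 1); they miss things now and then, are a little off and sometimes report something else, mostly with a low value. They report only what shows in the picture. A call takes as long as a camera call.
- arm.find_in(picture, label): "centre" ([x, y, z] in m, in world coordinates, good to about 4 mm: the middle of the surface that is visible of it).
The state is a dict: "time_s": time; "joint_positions": joint angles; "dq": joint speeds; "joint_torque": joint torques, N m; "eef_pos": TCP position; "ee_rot": TCP orientation; "contact_force": force on the tool from outside, world axes, zero at the start; "ft_torque": the same for the moment, N m; "grip_width": finger opening in m; "gripper_force": force on a finger pad.
Only numpy, scipy, OpenCV 4.12 (cv2) and the standard library are available. Lean on these libraries where they do the work, as an engineer would, in place of code of your own. Each camera call takes 0.05 s, during which the arm holds its last target. There are 200 camera calls.

## Task

The cover of the wiring enclosure has been laid on but not snapped home: the four sections of its rim still stand up. Press the rim down with the fingertips, section by section all the way round, until every section has clicked shut. Only press: do not grip, lift or shove the enclosure out of its place, and leave the small things around it alone.

Things in the scene. Friction and masses are not known exactly. Their poses are not given: they have to be found in the camera images.
- enclosure: White-covered grey plastic wiring enclosure, 100 (x) x 140 (y) mm, about 1.2 kg, loose on the table. Origin: centre of its underside, z up. Two black cable glands stick 17 mm out of its +y end. Cover: fixed centre panel (50 x 90 mm, top at 40.5 mm) and four fixed screwed corners (24 mm square, top at 41 mm); the rim between the corners is four separate snap sections, 51 mm high open, 44 mm shut.
- section_near_top (a point): Centre of the top face of the long section on the enclosure's -x side: strip 89 mm along the edge x 24 mm across, top 51 mm above the table when open, 44 mm when shut. Its x axis points outward from the enclosure, y along the edge, z up. Pressed anywhere, the whole strip goes straight down.
- section_near (a joint): Travel of this section in m: 0 = standing open, 0.007 = clicked shut. It resists with up to about 7 N over the first half, then gives way, snaps down by itself from about 0.005 and stays down on a hard stop (14 N more does no harm); let go before half-way it can stay part-way or rise again.
- section_far_top (a point): Centre of the top face of the long section on its +x side: strip 89 mm along the edge x 24 mm across, top 51 mm above the table when open, 44 mm when shut. Its x axis points outward from the enclosure, y along the edge, z up. Pressed anywhere, the whole strip goes straight down.
- section_far (a joint): Travel of this section in m: 0 = standing open, 0.007 = clicked shut. It resists with up to about 7 N over the first half, then gives way, snaps down by itself from about 0.005 and stays down on a hard stop (14 N more does no harm); let go before half-way it can stay part-way or rise again.
- section_gland_top (a point): Centre of the top face of the short section at its +y end, above the two cable glands: strip 50 mm along the edge x 24 mm across, top 51 mm above the table when open, 44 mm when shut. Its x axis points outward from the enclosure, y along the edge, z up. Pressed anywhere, the whole strip goes straight down.
- section_gland (a joint): Travel of this section in m: 0 = standing open, 0.007 = clicked shut. It resists with up to about 7 N over the first half, then gives way, snaps down by itself from about 0.005 and stays down on a hard stop (14 N more does no harm); let go before half-way it can stay part-way or rise again.
- section_plain_top (a point): Centre of the top face of the short section at its -y end (plain end wall): strip 50 mm along the edge x 24 mm across, top 51 mm above the table when open, 44 mm when shut. Its x axis points outward from the enclosure, y along the edge, z up. Pressed anywhere, the whole strip goes straight down.
- section_plain (a joint): Travel of this section in m: 0 = standing open, 0.007 = clicked shut. It resists with up to about 7 N over the first half, then gives way, snaps down by itself from about 0.005 and stays down on a hard stop (14 N more does no harm); let go before half-way it can stay part-way or rise again.
- nozzle_a: Grey bottle-shaped air nozzle, 25 mm diameter, 36 mm tall, standing; origin at the centre of its underside. A bystander near the enclosure: leave it alone.
- nozzle_b: Second such air nozzle, 25 mm diameter, 36 mm tall, standing; origin at the centre of its underside. A bystander near the enclosure: leave it alone.
- tin: Round yellow tin, 44 mm diameter, 20 mm tall; origin at the centre of its underside. A bystander near the enclosure: leave it alone.
- hex: Black L-shaped hex key, 23 x 78 mm, 6 mm thick, lying; origin at the centre of its underside. A bystander near the enclosure: leave it alone.
- cell: AA battery cell, 15 mm diameter, 51 mm long, lying; origin at the centre of its underside. A bystander near the enclosure: leave it alone.

How it is judged:
At the end, for the whole second after the job is handed in: All four rim sections are clicked shut (travel over 5.5 of 7 mm); the enclosure stands flat and at rest on the table within 40 mm of where it was, and each bystander is within 30 mm of where it was (value of joint each of section_near, section_far, section_gland, section_plain above 0.0055 m and distance of enclosure from where it was at the start of the episode below 0.04 m and height (world z) of enclosure below 0.006 m and angle between enclosure's own z axis and vertical below 0.05 rad and linear speed of enclosure below 0.02 m/s and distance of each of nozzle_a, nozzle_b, tin, hex, cell from where it was at the start of the episode below 0.03 m); the robot touches nothing.
It fails at once if the enclosure is lifted, tipped or shoved more than 40 mm (height (world z) of enclosure above 0.012 m or angle between enclosure's own z axis and vertical above 0.2 rad or distance of enclosure from where it was at the start of the episode above 0.04 m).
It fails at once if a bystander is lifted, carried or pushed more than 30 mm (distance of any of nozzle_a, nozzle_b, tin, hex, cell from where it was at the start of the episode above 0.03 m).
It also fails if it takes over 61 s, if anything falls off the work surface, if the arm or the gripper's body presses on something with over 40 N, if the wrist force passes 120 N, or if a joint passes its speed limit or range.

## Working session

There is one attempt and no reset: what is moved stays moved. The work goes in short steps, Python scripts to look and compute and a tool call to move; the robot and the scene stay as the last step left them, time stands still between calls to the robot, and variables do not carry over. Pictures are saved under pics/ and viewed, at most 10 in all, crops included, and the job is handed in when it is done.

Besides the shell and the picture viewer there is one more tool, called in YAML: its name, and indented under it one key for each argument. arm_command: Moves the arm, as the interface text tells. Its arguments: {"type":"object","properties":{"series":{"type":"array","items":{"type":"array","items":{"type":"number"}}},"fingers":{"type":"number"}},"required":["series"]}

```bash
mkdir -p pics; python3 - <<'E'
from cell import arm
import cv2,numpy as np
s=arm.read_state();print({k:np.round(v,3).tolist() for k,v in s.items()})
for n in("top","side"):
    p=arm.read_camera(n);cv2.imwrite(f"pics/{n}0.png",p["img"][:,:,::-1])
    print(n,p["K"].tolist(),np.round(p["camera_from_world"],3).tolist())
    for l in("enclosure","section_near_top","section_far_top","section_gland_top","section_plain_top","nozzle_a","tin","hex","cell"):
        print(l,[(np.round(d["centre"],3).tolist(),round(d["score"],2)) for d in arm.find_in(p,l)[:3]])
E
```

```text
{'time_s': 0.0, 'joint_positions': [1.171, 0.246, 1.559, -0.0, 1.339, -0.174], 'dq': [-0.0, -0.002, -0.002, 0.0, 0.001, 0.001], 'joint_torque': [0.001, -41.585, -31.459, 0.069, 0.033, -0.0], 'eef_pos': [0.145, 0.633, 0.226], 'ee_rot': [-3.14, -0.0, 2.916], 'contact_force': [0.89, 0.343, 0.02], 'ft_torque': [0.063, -0.024, -0.046], 'gripper_force': 0.0, 'grip_width': 0.094}
top [[469.0426065640916, 0.0, 321.25412204431154], [0.0, 469.0426065640916, 240.18081893280925], [0.0, 0.0, 1.0]] [[-0.012, -1.0, -0.016, 0.301], [0.988, -0.014, 0.155, -0.512], [-0.156, -0.014, 0.988, -0.846], [0.0, 0.0, 0.0, 1.0]]
enclosure [([0.464, 0.256, 0.04], 0.68)]
section_near_top [([0.429, 0.24, 0.048], 0.71)]
section_far_top [([0.493, 0.268, 0.049], 0.75), ([0.432, 0.234, 0.046], 0.65)]
section_gland_top [([0.441, 0.304, 0.05], 0.85)]
section_plain_top [([0.492, 0.201, 0.053], 0.79)]
nozzle_a [([0.439, 0.309, 0.051], 0.74), ([0.406, 0.178, 0.02], 0.56), ([0.523, 0.339, 0.019], 0.42)]
tin [([0.511, 0.15, 0.019], 0.79)]
hex [([0.362, 0.268, 0.004], 0.71)]
cell [([0.442, 0.374, 0.016], 0.53), ([0.441, 0.308, 0.048], 0.43), ([0.466, 0.256, 0.041], 0.29)]
side [[577.315198884965, 0.0, 324.51583568077183], [0.0, 577.315198884965, 241.46444058471732], [0.0, 0.0, 1.0]] [[-0.986, -0.164, 0.019, 0.56], [0.103, -0.518, 0.849, 0.047], [-0.13, 0.84, 0.527, -1.071], [0.0, 0.0, 0.0, 1.0]]
enclosure [([0.462, 0.283, 0.042], 0.61)]
section_near_top [([0.431, 0.244, 0.052], 0.76)]
section_far_top [([0.499, 0.28, 0.051], 0.57)]
section_gland_top [([0.435, 0.311, 0.047], 0.86), ([0.461, 0.282, 0.038], 0.26)]
section_plain_top [([0.494, 0.205, 0.054], 0.56), ([0.429, 0.243, 0.051], 0.38)]
nozzle_a [([0.522, 0.353, 0.015], 0.61), ([0.44, 0.31, 0.051], 0.39)]
tin [([0.439, 0.313, 0.052], 0.19)]
hex [([0.36, 0.276, 0.008], 0.75)]
cell [([0.445, 0.383, 0.01], 0.82)]
```

View pics/top0.png

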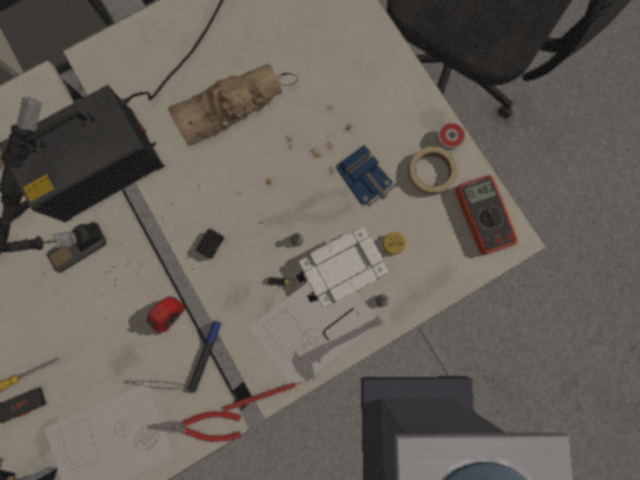

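```bash
cat > h.py <<'E'
from cell import arm
import cv2,numpy as np
def cloud(p):
    z=p["range_z"];K=p["K"];v,u=np.nonzero(z>0);d=z[v,u]
    c=np.c_[(u-K[0,2])*d/K[0,0],-(v-K[1,2])*d/K[1,1],-d,np.ones(len(d))]
    return (c@np.linalg.inv(p["camera_from_world"]).T)[:,:3]
E
python3 - <<'E'
from h import *
C=cloud(arm.read_camera("top"))
m=(C[:,2]>.03)&(C[:,2]<.06)&(abs(C[:,0]-.465)<.12)&(abs(C[:,1]-.255)<.12)
Q=C[m]
print(np.histogram(Q[:,2],15))
h=Q[Q[:,2]>.0465]
print(len(h),h.mean(0),cv2.minAreaRect(h[:,:2].astype(np.float32)))
# heights on a grid, 1 cm
E
```

```text
(array([ 10,  10,  46,  91, 199, 567, 738, 355,  67,  41, 278, 725, 733,
       218,  25]), array([0.03001174, 0.03174674, 0.03348173, 0.03521672, 0.03695172,
       0.03868671, 0.0404217 , 0.0421567 , 0.04389169, 0.04562668,
       0.04736168, 0.04909667, 0.05083166, 0.05256666, 0.05430165,
       0.05603665]))
2010 [0.46443555 0.25405538 0.05076815] ((0.465303897857666, 0.2539155185222626), (0.10288539528846741, 0.14268484711647034), 27.645347595214844)
```

The top view shows the enclosure at about (343,267), with its glands at lower left (305,280)/(312,297). The nozzles are at (296,240) and (380,300), the tin at (394,243), the hex key at (340,322) and the cell at (277,281). The networks' positions agree with this, and the depth data gives a yaw of about 27.6°.

```bash
cat >> h.py <<'E'
from scipy.spatial.transform import Rotation as Ro
c=np.array([.4653,.2539]);a=np.radians(27.6)
ex=np.array([np.cos(a),np.sin(a)]);ey=np.array([-ex[1],ex[0]])
T={"near":c-.038*ex,"far":c+.038*ex,"gland":c+.058*ey,"plain":c-.058*ey}
def plan(z=.09):
    s=arm.read_state();R=Ro.from_euler("xyz",s["ee_rot"]).as_matrix()
    print("t",s["time_s"],"pos",np.round(s["eef_pos"],4),"rot",np.round(s["ee_rot"],3),"F",np.round(s["contact_force"],1),"w",s["grip_width"])
    for k,t in T.items():
        print(k,np.round(t,4),"tool shift",np.round(R.T@(np.r_[t,z]-s["eef_pos"]),4),"spin",round(-((a+np.pi-s["ee_rot"][2]+np.pi/2)%np.pi-np.pi/2),3))
E
python3 -c "
from h import *
print(arm.nose_length);plan()"
```

```text
0.022
t 1.05 pos [0.1455 0.6335 0.2275] rot [ 3.142 -0.     2.916] F [0.9 0.9 0.5] w 0.09392036658999375
near [0.4316 0.2363] tool shift [-0.3678 -0.3231  0.1375] spin -0.708
far [0.499  0.2715] tool shift [-0.4255 -0.2737  0.1375] spin -0.708
gland [0.4384 0.3053] tool shift [-0.359  -0.2543  0.1375] spin -0.708
plain [0.4922 0.2025] tool shift [-0.4343 -0.3425  0.1375] spin -0.708
```

arm_command:
  series:
    - [-0.03,-0.02,0,-0.07]
    - [-0.06,-0.042,0,-0.15]
    - [-0.09,-0.064,0,-0.23]
    - [-0.12,-0.085,0,-0.31]
    - [-0.15,-0.106,0,-0.4]
    - [-0.18,-0.127,0,-0.48]
    - [-0.21,-0.148,0,-0.56]
    - [-0.24,-0.17,0,-0.64]
    - [-0.27,-0.19,0,-0.7]
    - [-0.29,-0.205,0,-0.708]
  fingers: 0

```text
time_s: 1.88
eef_pos: [0.384, 0.3667, 0.2277]
ee_rot: [-3.141, 0.001, -2.659]
contact_force: [-0.4, -0.4, 0.5]
grip_width: 0.0311
gripper_force: 0.0
```

```bash
python3 -c "
from h import *
plan()"
```

```text
t 1.8833 pos [0.384  0.3667 0.2277] rot [-3.141e+00  1.000e-03 -2.659e+00] F [-0.4 -0.4  0.5] w 0.031109683650321966
near [0.4316 0.2363] tool shift [ 0.0185 -0.1376  0.1378] spin 0.001
far [0.499  0.2715] tool shift [-0.0575 -0.1376  0.1378] spin 0.001
gland [0.4384 0.3053] tool shift [-0.0196 -0.0796  0.1378] spin 0.001
plain [0.4922 0.2025] tool shift [-0.0195 -0.1956  0.1378] spin 0.001
```

arm_command:
  series:
    - [-0.007,-0.026,0,0]
    - [-0.013,-0.052,0,0]
    - [-0.0195,-0.0795,0,0]
    - [-0.0195,-0.0795,0.03,0]
    - [-0.0195,-0.0795,0.06,0]
    - [-0.0195,-0.0795,0.09,0]
    - [-0.0195,-0.0795,0.12,0]
    - [-0.0195,-0.0795,0.138,0]
    - [-0.0195,-0.0795,0.138,0]
    - [-0.0195,-0.0795,0.138,0]
  fingers: 0

```text
time_s: 2.72
eef_pos: [0.436, 0.3072, 0.089]
ee_rot: [3.141, -0.002, -2.659]
contact_force: [0.5, -0.1, 0.2]
grip_width: 0.0001
gripper_force: 0.0
```

```bash
python3 - <<'E'
from h import *
plan()
p=arm.read_camera("side");im=p["img"][150:450,100:500,::-1]
cv2.imwrite("pics/s1.png",cv2.resize(im,None,fx=2,fy=2))
E
```

```text
t 2.7167 pos [0.436  0.3072 0.089 ] rot [ 3.141e+00 -2.000e-03 -2.659e+00] F [ 0.5 -0.1  0.2] w 9.484432543208467e-05
near [0.4316 0.2363] tool shift [ 0.0367 -0.0608 -0.0009] spin 0.0
far [0.499  0.2715] tool shift [-0.0393 -0.0608 -0.0011] spin 0.0
gland [0.4384 0.3053] tool shift [-0.0013 -0.0028 -0.001 ] spin 0.0
plain [0.4922 0.2025] tool shift [-0.0012 -0.1188 -0.001 ] spin 0.0
```

View pics/s1.png

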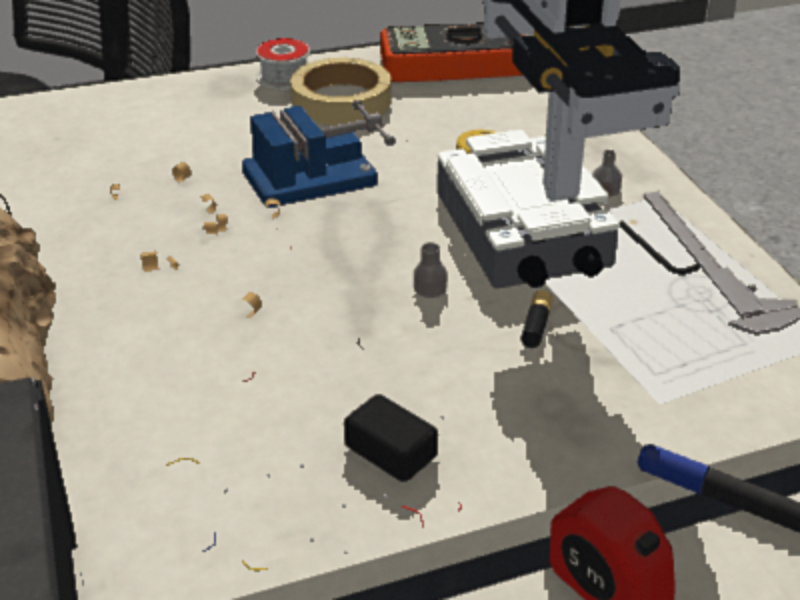

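The closed fingertip, at about (565,195) in the crop, hangs just above the gland section at about (555,215), with nothing in the way. I'll press it.

arm_command:
  series:
    - [-0.001,-0.0025,0.004,0]
    - [-0.001,-0.0025,0.009,0]
    - [-0.001,-0.0025,0.013,0]
    - [-0.001,-0.0025,0.016,0]
    - [-0.001,-0.0025,0.019,0]
    - [-0.001,-0.0025,0.021,0]
    - [-0.001,-0.0025,0.022,0]
    - [-0.001,-0.0025,0.023,0]
    - [-0.001,-0.0025,0.023,0]
    - [-0.001,-0.0025,0.023,0]
  fingers: 0

```text
time_s: 3.6
eef_pos: [0.4384, 0.3056, 0.0663]
ee_rot: [3.142, -0.0, -2.659]
contact_force: [0.6, -0.1, -0.4]
grip_width: 0.0006
gripper_force: 0.0
```

```bash
python3 - <<'E'
from h import *
plan()
E
```

```text
t 3.6 pos [0.4384 0.3056 0.0663] rot [ 3.142 -0.    -2.659] F [ 0.6 -0.1 -0.4] w 0.0005544301200525516
near [0.4316 0.2363] tool shift [ 0.0382 -0.0583 -0.0237] spin 0.001
far [0.499  0.2715] tool shift [-0.0378 -0.0583 -0.0237] spin 0.001
gland [0.4384 0.3053] tool shift [ 0.0001 -0.0003 -0.0237] spin 0.001
plain [0.4922 0.2025] tool shift [ 0.0002 -0.1163 -0.0237] spin 0.001
```

arm_command:
  series:
    - [0,0,0.0005,0]
    - [0,0,0.001,0]
    - [0,0,0.0015,0]
    - [0,0,0.0015,0]
    - [0,0,0.0015,0]
    - [0,0,0.0015,0]
    - [0,0,0.0015,0]
    - [0,0,0.0015,0]
    - [0,0,0.0015,0]
    - [0,0,0.0015,0]

```text
time_s: 4.43
eef_pos: [0.4385, 0.3057, 0.0662]
ee_rot: [-3.141, -0.001, -2.659]
contact_force: [-3.1, -1.6, 9.9]
grip_width: 0.0
gripper_force: 4.8
```

Hard stop reached at tip height 44 mm with 10 N, so the gland section is shut. Next is the near section.

arm_command:
  series:
    - [0,0,-0.025,0]
    - [0,0,-0.028,0]
    - [0.013,-0.02,-0.028,0]
    - [0.026,-0.04,-0.028,0]
    - [0.038,-0.058,-0.028,0]
    - [0.038,-0.058,-0.028,0]
    - [0.038,-0.058,-0.025,0]
    - [0.038,-0.058,-0.018,0]
    - [0.038,-0.058,-0.012,0]
    - [0.038,-0.058,-0.012,0]

```text
time_s: 5.27
eef_pos: [0.4305, 0.237, 0.0751]
ee_rot: [3.141, -0.003, -2.658]
contact_force: [-0.7, 0.1, 0.4]
grip_width: 0.0004
gripper_force: 0.0
```

arm_command:
  series:
    - [0,0,0.003,0]
    - [0,0,0.005,0]
    - [0,0,0.007,0]
    - [0,0,0.009,0]
    - [0,0,0.01,0]
    - [0,0,0.011,0]
    - [0,0,0.0115,0]
    - [0,0,0.012,0]
    - [0,0,0.012,0]
    - [0,0,0.012,0]

```text
time_s: 6.1
eef_pos: [0.4318, 0.2368, 0.0661]
ee_rot: [3.141, -0.001, -2.659]
contact_force: [-5.1, -0.7, 11.5]
grip_width: 0.0006
gripper_force: 5.4
```

```bash
python3 - <<'E'
from h import *
plan()
E
```

```text
t 6.1 pos [0.4318 0.2368 0.0661] rot [ 3.141e+00 -1.000e-03 -2.659e+00] F [-5.1 -0.7 11.5] w 0.0006275630823978551
near [0.4316 0.2363] tool shift [ 0.0005 -0.0004 -0.0239] spin 0.001
far [0.499  0.2715] tool shift [-0.0755 -0.0004 -0.0239] spin 0.001
gland [0.4384 0.3053] tool shift [-0.0376  0.0576 -0.0239] spin 0.001
plain [0.4922 0.2025] tool shift [-0.0375 -0.0584 -0.0239] spin 0.001
```

The near section is shut. Next are the plain and then the far sections.

arm_command:
  series:
    - [0,0,-0.025,0]
    - [0,0,-0.028,0]
    - [-0.013,-0.02,-0.028,0]
    - [-0.026,-0.04,-0.028,0]
    - [-0.038,-0.058,-0.028,0]
    - [-0.038,-0.058,-0.028,0]
    - [-0.038,-0.058,-0.025,0]
    - [-0.038,-0.058,-0.018,0]
    - [-0.038,-0.058,-0.012,0]
    - [-0.038,-0.058,-0.012,0]

```text
time_s: 6.93
eef_pos: [0.49, 0.2031, 0.0747]
ee_rot: [3.14, -0.004, -2.658]
contact_force: [-0.9, -0.1, -0.1]
grip_width: 0.0002
gripper_force: 0.0
```

arm_command:
  series:
    - [0,0,0.003,0]
    - [0,0,0.005,0]
    - [0,0,0.007,0]
    - [0,0,0.009,0]
    - [0,0,0.01,0]
    - [0,0,0.011,0]
    - [0,0,0.0115,0]
    - [0,0,0.012,0]
    - [0,0,0.012,0]
    - [0,0,0.012,0]

```text
time_s: 7.77
eef_pos: [0.4923, 0.203, 0.0662]
ee_rot: [3.141, -0.001, -2.659]
contact_force: [-4.6, -0.9, 9.4]
grip_width: 0.0006
gripper_force: 4.9
```

```bash
python3 - <<'E'
from h import *
plan()
E
```

```text
t 7.7667 pos [0.4923 0.203  0.0662] rot [ 3.141e+00 -1.000e-03 -2.659e+00] F [-4.6 -0.9  9.4] w 0.0005628807961126546
near [0.4316 0.2363] tool shift [ 0.0384  0.0576 -0.0238] spin 0.001
far [0.499  0.2715] tool shift [-0.0376  0.0576 -0.0238] spin 0.001
gland [0.4384 0.3053] tool shift [ 0.0003  0.1156 -0.0238] spin 0.001
plain [0.4922 0.2025] tool shift [ 0.0004 -0.0004 -0.0238] spin 0.001
```

arm_command:
  series:
    - [0,0,-0.025,0]
    - [0,0,-0.028,0]
    - [-0.013,0.02,-0.028,0]
    - [-0.026,0.04,-0.028,0]
    - [-0.038,0.058,-0.028,0]
    - [-0.038,0.058,-0.028,0]
    - [-0.038,0.058,-0.025,0]
    - [-0.038,0.058,-0.018,0]
    - [-0.038,0.058,-0.012,0]
    - [-0.038,0.058,-0.012,0]

```text
time_s: 8.6
eef_pos: [0.4977, 0.2706, 0.0748]
ee_rot: [3.141, -0.004, -2.66]
contact_force: [-0.5, -0.6, -0.7]
grip_width: 0.0005
gripper_force: 0.0
```

arm_command:
  series:
    - [0,0,0.003,0]
    - [0,0,0.005,0]
    - [0,0,0.007,0]
    - [0,0,0.009,0]
    - [0,0,0.01,0]
    - [0,0,0.011,0]
    - [0,0,0.0115,0]
    - [0,0,0.012,0]
    - [0,0,0.012,0]
    - [0,0,0.012,0]

```text
time_s: 9.43
eef_pos: [0.4993, 0.2718, 0.0662]
ee_rot: [-3.141, -0.0, -2.659]
contact_force: [-3.8, -2.0, 7.8]
grip_width: 0.0004
gripper_force: 4.5
```

arm_command:
  series:
    - [0,0,-0.02,0]
    - [0,0,-0.05,0]
    - [0,0,-0.08,0]
    - [0.03,0.02,-0.11,0]
    - [0.06,0.04,-0.13,0]
    - [0.08,0.07,-0.14,0]
    - [0.09,0.1,-0.15,0]
    - [0.1,0.13,-0.15,0]
    - [0.1,0.16,-0.15,0]
    - [0.1,0.18,-0.15,0]

```text
time_s: 10.27
eef_pos: [0.3254, 0.3866, 0.2155]
ee_rot: [3.141, 0.002, -2.658]
contact_force: [-0.2, -0.7, 0.7]
grip_width: 0.0005
gripper_force: 0.0
```

```bash
python3 - <<'E'
from h import *
p=arm.read_camera("side");cv2.imwrite("pics/s2.png",cv2.resize(p["img"][150:450,100:500,::-1],None,fx=2,fy=2))
C=cloud(p);C2=cloud(arm.read_camera("top"))
for k,t in T.items():
    for Q in(C,C2):
        m=(np.hypot(*(Q[:,:2]-t).T)<.009)&(Q[:,2]<.07);print(k,m.sum(),np.median(Q[m,2]))
E
```

```text
near 52 0.043952283926029456
near 75 0.04395942483489901
far 61 0.043888780837677
far 72 0.0443521153928787
gland 62 0.04399783075014749
gland 77 0.044242099812446534
plain 45 0.04414365710551632
plain 68 0.04442548223111892
```

View pics/s2.png

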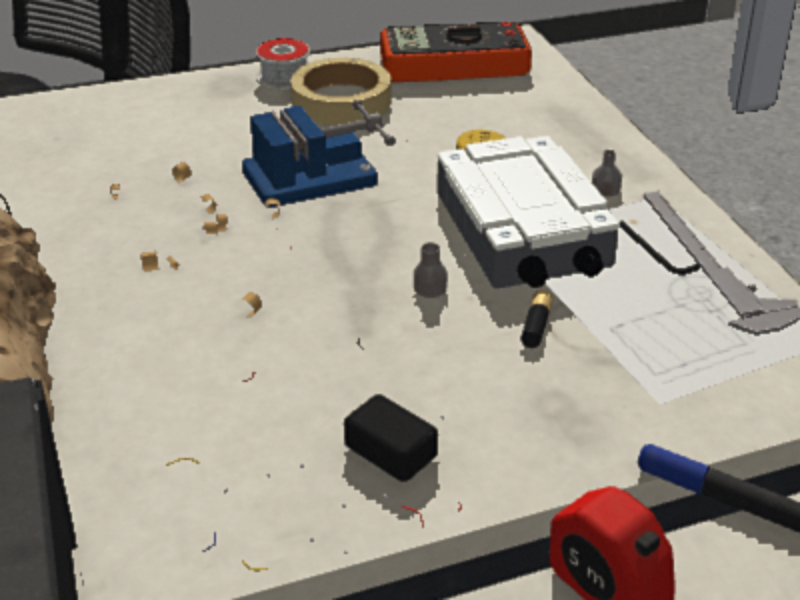

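All four sections measure 44 mm, which is shut. In the picture the enclosure (530,200) and the things around it haven't moved, and the arm is clear at (765,60).

```bash
python3 -c "
from cell import arm
print(arm.finish_job())"
```

```text
the job is handed in; nothing more can be done
None
```

All four rim sections are pressed shut, each measuring 44 mm in both cameras; the enclosure and the things around it show no movement in the last side picture, and the job is handed in (no verdict was returned).

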